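Clamp the glued pen box

TASK

The wooden pen box has just been glued and needs clamping: stand it upright and square on the bed of the one-hand clamp, between the two jaws, and let go of it. Then pump the clamp's trigger, working the jaw by the trigger only, until the box is pinched between both jaws, and finish while still squeezing the trigger so that the jaws keep a light but definite pressure on the box without crushing it. Leave the other things on the desk where they are.

Things in the scene. Friction and masses are not known exactly. Their poses are not given: they have to be found in the camera images.
- pen_box: the pen box: a square, open-topped box of light wood, 50 x 50 x 75 mm high, walls 5 mm, about 0.12 kg, standing upright on the desk. Origin at the centre of its underside, z up, x and y square to its sides.
- clamp: the one-hand bar clamp, fixed to the desk on a plywood board 110 x 375 x 22 mm. Origin at desk height on the board's middle line; x across, y along the clamp (board from y = -210 to +165 mm), z up. From +y to -y: fixed jaw, open bed, moving jaw, black housing (y = -144 to -52, 48 mm wide, top 91 mm above the desk) with grip and trigger standing up on it.
- bed (a point): middle of the bed at clamp x = 0, y = 92 mm, 30 mm above the desk: a flat wooden strip, 70 mm wide (x = -35 to 35 mm), y = 0 to 130 mm, with a steel bar let in flush. The box stands on it, between the jaws.
- grip (a point): the fixed grip: upright black post, 26 mm wide (x), 12 mm thick (clamp y = -108 to -96 mm), rising from the housing to 159 mm above the desk. The point lies in its middle, 145 mm above the desk. Axes as the clamp's.
- anvil: the fixed jaw: upright black block with a rubber face, 50 mm wide, 58 mm high above the bed. Its origin lies at clamp y = 131 mm on the bed; its face is at clamp y = 130 mm, looking to -y.
- jaw: the moving jaw: upright black block 46 mm wide, 14 mm thick, 56 mm high above the bed, with a rubber face looking to +y. Origin on the bed under the middle of that face; it only slides along the clamp's y. Its face is at clamp y = 5 mm + jaw_travel. Do not push it by hand.
- jaw_travel (a joint): how far the moving jaw has come towards the fixed jaw, m, 0 to 0.095: the opening between the faces is 0.125 m minus this value. Starts at 0.005 to 0.035. It moves only forward when the trigger is squeezed (3 N of friction) and stays where it is when the trigger goes back. With the 50 mm box between the jaws it stops near 0.075.
- trigger: the trigger: grey lever standing on the +y side of the grip, ending in a cross roll 12 mm thick, 26 mm long. Origin at its pivot (clamp y = -74 mm, 85 mm above the desk). Squeezed between a finger in front of the roll and one behind the grip, from above. Over the backs of roll and grip: 50 mm at rest, 30 mm fully squeezed.
- roll (a point): middle of the trigger's roll, 60 mm above the pivot, 145 mm above the desk. Moves towards the grip, from clamp y = -64 mm at rest to -84 mm fully squeezed. On it a return spring pushes back with 2.3 N at rest, 4.3 N fully squeezed. A push of 12 to 25 N on it is right once the box is pinched: about 7 N is lost, the rest presses on the box, which is crushed above 40 N.
- trigger_turn (a joint): trigger angle, rad: 0 at rest, 0.333 fully squeezed (a stop). A ratchet with 6 mm teeth carries the jaw forward up to 20 mm (usually 18) per full squeeze; let the trigger go back to 0 for the next bite. Three to five squeezes are needed. Once the box is pinched the trigger stops short of its full angle; if it reaches it, pump again.
- mug: bystander: steel mug, 76 mm wide, 85 mm high, with a handle. Origin at the centre of its underside.
- fruit: bystander: orange fruit, 72 mm wide, 58 mm high. Origin at the centre of its underside.
- tape: bystander: roll of tape lying flat, 84 mm wide, 24 mm high. Origin at the centre of its underside.
- charger: bystander: black laptop charger brick, 40 x 90 x 30 mm. Origin at the centre of its underside.
- bottle: bystander: water bottle, 68 mm wide, 190 mm high. Origin at the centre of its underside.
- jar: bystander: small lidded jar, 52 mm wide, 60 mm high. Origin at the centre of its underside.
- eraser: bystander: white eraser, 22 x 55 x 14 mm. Origin at the centre of its underside.
Not all that is in view belongs to the job. What is shaped like the pen_box but green is not meant.

How it is judged (in metres and radians):
On the way, in this order (a step that is already met when the one before it is completed fails the run):
1. the pen box stands upright on the bed between the jaws, let go (x of pen_box in the frame of clamp between -0.018 and 0.018 m and z of pen_box in the frame of clamp between 0.026 and 0.036 m and angle between pen_box's own z axis and vertical below 0.1 rad and y of pen_box in the frame of clamp between 0.02 and 0.115 m and contact force between the fingers and pen_box below 0.3 N and linear speed of pen_box below 0.03 m/s), for 0.2 s.
2. the moving jaw, driven by the trigger, pinches the box against the fixed jaw (contact force between each of jaw, anvil and pen_box above 3 N and contact force between the fingers and trigger above 3 N), for 0.2 s.
At the end, for the whole second after the job is handed in: Ends with the fingers still squeezing the trigger (over 5 N) and each jaw pressing the box with 4 to 40 N; the box stands on the bed, upright within 0.1 rad, square within 0.2 rad, within 18 mm of the middle line, untouched by the robot (x of pen_box in the frame of clamp between -0.018 and 0.018 m and z of pen_box in the frame of clamp between 0.026 and 0.036 m and angle between pen_box's own z axis and vertical below 0.1 rad and (angle between the x axis of pen_box and the x axis of clamp, either way round below 0.2 rad or angle between the x axis of pen_box and the y axis of clamp, either way round below 0.2 rad) and contact force between jaw and pen_box between 4 and 40 N and contact force between anvil and pen_box above 4 N and contact force between the fingers and trigger above 5 N and contact force between each of the arm, the fingers and pen_box below 0.5 N and linear speed of pen_box below 0.02 m/s); the arm keeps its last pose, push and grip.
It fails at once if the box is crushed: a jaw presses it with more than 40 N (contact force between any of jaw, anvil and pen_box above 40 N).
It fails at once if the robot pushes the moving jaw by hand (more than 3 N) (contact force between any of the fingers, the arm and jaw above 3 N).
It fails at once if a bystander is shifted by more than 30 mm (distance of any of mug, fruit, tape, charger, bottle, jar, eraser from where it was at the start of the episode above 0.03 m).
It also fails if it takes over 54 s, if anything falls off the work surface, if the arm or the gripper's body presses on something with over 40 N, if the wrist force passes 120 N, or if a joint passes its speed limit or range.

ROBOT

A 6-joint arm with a two-finger parallel gripper is mounted at the origin on the work surface. World frame = base frame: x ahead of the robot, y to its left, z up, the work surface at z = 0. Lengths are in mm, angles in rad, forces in N, time in s.
With the tool pointing down it reaches from about 275 to 750 mm from the base axis. Payload 10.2 kg.
Tool frame: the origin (TCP) lies between the finger pads; the fingertips stand 8 mm ahead of it and the grasp point (between the pads) lies 11 mm behind it; z points along the fingers, x is the direction in which the jaws open and shut, and the axes are right-handed (so a half turn about z gives the same grasp; the last joint's range is limited). The gripper opens to 85 mm and grips with 20 to 120 N. Pads are 22 mm wide; open, the fingers measure 114 mm over their backs; the gripper's body (76 mm by 85 mm) begins 54 mm behind the grasp point. The pads swing forward as they close: fully open they stand 13 mm farther back than shut.
Start: joints at [0.995, 0.313, 1.498, -0, 1.331, -0.223], TCP at [181.414, 492.666, 239.294] pointing down, gripper open.
Joint ranges: [-2.94, 2.94], [-0.97, 2.17], [0.19, 2.56], [-1.23, 4.37], [0.02, 3.11], [-2.88, 2.88]. Speed limits (rad/s): [2.39, 2.39, 3.01, 3.14, 3.14, 3.14].

INTERFACE

Orientations are given as a unit quaternion [w, x, y, z].
In Python, from rig import sense, eyes, ctrl gives the robot as it stands.
- The arm moves only by the tool move_arm, never from a script. Its argument "rows" is a list that holds one entry, the list of rows, each a list of 5 numbers: the shift along the tool's x, y, z in mm, then the turn about the tool's z in units of 6 degrees (1.0 is 6 degrees), then the gripper command: -1 is shut, 1 is fully open, values between are in proportion. In form: [[[dx, dy, dz, roll, jaw], ...]]. A call has 1 to 12 rows; each row is the pose to reach, as a shift and turn from the pose measured when the call began, along the tool's axes at that moment; what a row does not reach only later rows make up. A row lasts 1/8 s, in which the tool goes at most 62.5 mm and 10.7 degrees, less where a joint would pass 70% of its speed; a pose out of reach is approached as far as the arm can. A call with a gripper value outside its range is refused whole. The fingers move at their own pace and stop on an object; "squeeze" is the grip in N (left out, the last holds). Time passes only in rows, so rows that repeat a pose let the fingers close. It gives the time, the measured TCP pose, the force and the opening at its end, in the units of the state.
- sense(): the state, without advancing time (a new reading comes with each control period).
- eyes.capture(name): name is "scene" or "top"; returns a dict with "color" (400x640x3 uint8, blue, green, red), "vertical_fov" (degrees; the focal length in pixels is half the picture's height over the tangent of half this angle, whatever the lens; pixels are square), "cx", "cy" (the principal point, pixels), "k1" (the pictures are not rectified: a ray, as slopes to the right and down, at radius r is drawn at 1 + k1 r^2 times it, then the intrinsics apply), "xyz" and "attitude" of the camera in the world. Camera axes: x right, y down, z forward; pixel columns grow to the right and rows downward; lengths in mm; the calibration is good to about 2 mm. A picture is of the moment at which its call begins. There is no depth.
- ctrl.finish_job(): hands the job in, once; it reports no verdict.
The state is a dict: "time_s": time; "joints": joint angles; "dq": joint speeds; "tau": joint torques, N m; "eef_pos": TCP position; "ee_rot": TCP orientation; "force": force on the tool from outside, world axes, zero at the start; "wrist_torque": the same for the moment, N m; "grip_width": opening from 0.0 (shut) to 1.0 (fully open).
Only numpy, scipy, OpenCV 4.12 (cv2) and the standard library are available. Lean on these libraries where they do the work, as an engineer would, in place of code of your own. Each camera call takes 0.05 s, during which the arm holds its last target. There are 200 camera calls.

## Working session

There is one attempt and no reset: what is moved stays moved. The work goes in short steps, Python scripts to look and compute and a tool call to move; the robot and the scene stay as the last step left them, time stands still between calls to the robot, and variables do not carry over. Pictures are saved under pics/ and viewed, about 8 in all and at most 12, crops included, and the job is handed in when it is done.

Besides the shell and the picture viewer there is one more tool, called after "Call:" in YAML: its name, and indented under it one key for each argument. move_arm: Moves the arm, as the interface text tells. Its arguments: {"type":"object","properties":{"rows":{"type":"array","items":{"type":"array","items":{"type":"array","items":{"type":"number"}}}},"squeeze":{"type":"number"}},"required":["rows"]}

```bash
ls; mkdir -p pics; python3 - <<'E'
from rig import sense, eyes
import cv2
s=sense(); print(s)
for n in("scene","top"):
    c=eyes.capture(n); cv2.imwrite(f"pics/{n}0.png",c["color"]); print({k:v for k,v in c.items() if k!="color"})
E
```

```text
pics
{'time_s': 0.0, 'joints': array([ 9.94598697e-01,  3.13448623e-01,  1.49846124e+00,  7.72056008e-06,
        1.33099676e+00, -2.23380668e-01]), 'dq': array([ 8.33347895e-04,  1.47218003e-03, -1.71598461e-04, -3.94628845e-04,
        1.55971445e-03,  7.50441104e-05]), 'tau': array([-3.91747235e-04, -4.12252343e+01, -2.59744102e+01, -2.20333741e-04,
        4.15917064e-03,  4.02602410e-06]), 'eef_pos': array([181.26768214, 492.4425551 , 238.72668025]), 'ee_rot': array([ 2.43634476e-04,  8.20226726e-01,  5.72038185e-01, -6.10154648e-04]), 'force': array([-0.30737754, -0.58977374,  0.40576835]), 'wrist_torque': array([ 0.03814885, -0.04721822,  0.00732653]), 'grip_width': 0.9991445793970095}
{'vertical_fov': 45.37990288385559, 'cx': 320.2079474425666, 'cy': 193.92284435305444, 'k1': -0.0843138606137483, 'xyz': array([1025.00485347,  556.25630148, 1328.40174812]), 'attitude': array([-0.08575099,  0.31665297,  0.91043192, -0.25197495])}
{'vertical_fov': 49.16184808551047, 'cx': 314.51691403860747, 'cy': 202.41055679522265, 'k1': -0.05518178741903833, 'xyz': array([ 319.67022646,   12.72549819, 1207.11504277]), 'attitude': array([ 0.07927531, -0.69703023,  0.70821517, -0.07934452])}
```

View pics/scene0.png

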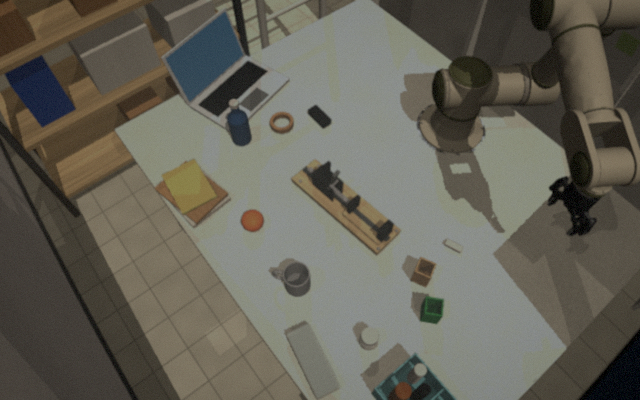

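View pics/top0.png

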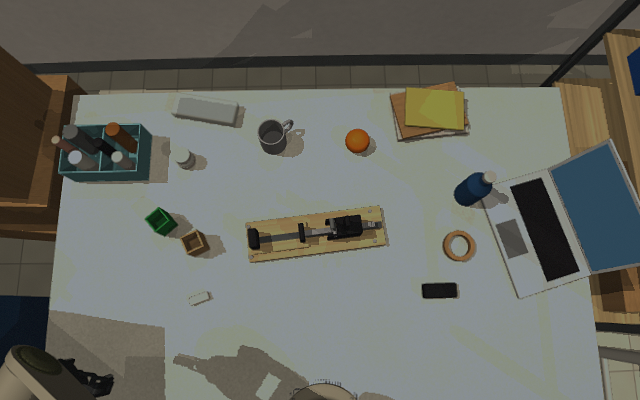

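Both views are clear. The tan open box is at top (194,243) and scene (424,271), and the green look-alike is at top (161,221) and scene (432,310). The small jar at top (186,158) and the teal tray can't be confused with it. By the description I choose the tan box. The clamp's board is at top (247-387, 207-262), with its fixed jaw on the left at (253,238) and its housing on the right. I'll check with close crops.

```bash
cat > h.py <<'E'
import numpy as np, cv2
from scipy.spatial.transform import Rotation as R
from rig import sense, eyes
def q2R(q): return R.from_quat(q,scalar_first=True).as_matrix()
class Cam:
    def __init__(s,n):
        c=eyes.capture(n); s.img=c["color"]; f=200/np.tan(np.radians(c["vertical_fov"]/2))
        s.K=np.array([[f,0,c["cx"]],[0,f,c["cy"]],[0,0,1]]); s.d=np.array([c["k1"],0,0,0.])
        s.t=np.array(c["xyz"]); s.R=q2R(c["attitude"])
    def proj(s,P):
        Rc=s.R.T; return cv2.projectPoints(np.float64(P).reshape(-1,3),cv2.Rodrigues(Rc)[0],-Rc@s.t,s.K,s.d)[0][:,0]
    def plane(s,px,z):
        u=cv2.undistortPoints(np.float64(px).reshape(-1,1,2),s.K,s.d)[:,0]
        r=np.c_[u,np.ones(len(u))]@s.R.T; return s.t+r*((z-s.t[2])/r[:,2:])
    def crop(s,x,y,w,h,k): return cv2.resize(s.img[y:y+h,x:x+w],None,fx=k,fy=k,interpolation=cv2.INTER_CUBIC)
E
python3 - <<'E'
from h import *
t=Cam("top"); s=Cam("scene")
print(t.plane([[194,243],[253,238],[320,390]],0), s.plane([[424,271],[450,130]],0))
a=t.crop(140,195,260,80,3); b=t.crop(165,220,65,45,6); c=s.crop(400,245,65,45,6)
cv2.imwrite("pics/c1.png",np.vstack([a,np.hstack([b,c])]))
E
```

```text
[[485.04665022 348.12150335   0.        ]
 [496.77636663 183.31246493   0.        ]
 [ 94.48464058   4.01428699   0.        ]] [[460.26436771 330.48764043   0.        ]
 [ 12.62831793   8.88220467   0.        ]]
```

View pics/c1.png

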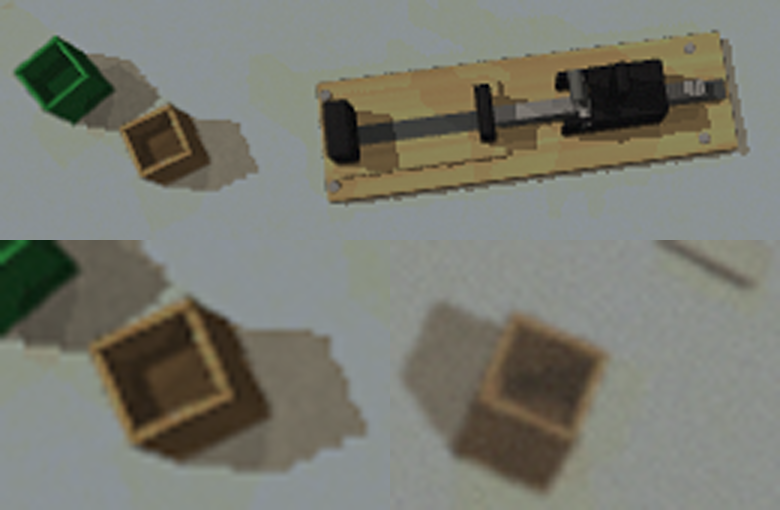

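The crops confirm the choice: the tan box has rim corners in top at about (180,237), (196,230), (203,246) and (187,253), and the look-alike beside it is clearly green. The board's corners in top are near (246,222), (379,205), (387,245) and (250,262), with the moving jaw at x≈302. Next I'll fit the poses in both views.

```bash
cat > fit.py <<'E'
from h import *
from scipy.optimize import least_squares, minimize
def boxpts(x0,x1,y0,y1,z0,z1): return np.array([[x,y,z] for z in(z0,z1) for x,y in((x0,y0),(x1,y0),(x1,y1),(x0,y1))],float)
def place(P,p): 
    c,s=np.cos(p[2]),np.sin(p[2]); return P@np.array([[c,-s,0],[s,c,0],[0,0,1]]).T+[p[0],p[1],p[3] if len(p)>3 else 0]
def sil(cams,masks,P,p0,k=4):
    """pose by silhouette: object-colour mask inside hull of the projected corners"""
    ms=[cv2.resize(m.astype(np.float32),None,fx=k,fy=k,interpolation=cv2.INTER_LINEAR) for m in masks]
    def cost(p):
        t=0
        for c,m in zip(cams,ms):
            q=(c.proj(place(P,p))+.5)*k-.5; h=np.zeros(m.shape,np.uint8)
            cv2.fillConvexPoly(h,cv2.convexHull(np.int32(np.round(q*16))),1,shift=4); t+=np.abs(h-m).sum()/k/k
        return t
    r=minimize(cost,p0,method="Nelder-Mead",options=dict(initial_simplex=np.array([p0]+[np.array(p0)+d for d in np.diag([8,8,.1])]),xatol=.02,fatol=.2))
    return r.x,r.fun
E
cat > a.py <<'E'
from fit import *
t=Cam("top"); s=Cam("scene")
B=boxpts(-25,25,-25,25,0,75); C=boxpts(-55,55,-210,165,0,22)
def lsq(cam,P,idx,px,p0):
    f=lambda p:(cam.proj(place(P[idx],p))-px).ravel(); r=least_squares(f,p0,x_scale=[10,10,.1]); return r.x,np.sqrt(np.mean(r.fun**2))
# rough starts from manual corners
tb=np.array([[180.3,237.8],[196.3,230],[203.7,246.3],[187.5,253.3]])-.4
W=t.plane(tb,75); print(W.round(1)); p=[*W.mean(0)[:2],np.arctan2(*(W[1]-W[0])[1::-1])]; p[2]=(p[2]+np.pi/4)%(np.pi/2)-np.pi/4
sb=np.array([[421.7,257.2],[436.2,264.2],[430,277.8],[415.5,270.3]])-.4
W2=s.plane(sb,75); print(W2.round(1), W2.mean(0).round(1))
Wc=t.plane(np.array([[246,222.7],[380,205.2],[387.3,245.7],[250,262.7]])-.4,22); print(Wc.round(1))
ax=(Wc[0]+Wc[3]-Wc[1]-Wc[2])[:2]; yaw=np.arctan2(-ax[0],ax[1]); ctr=Wc.mean(0)[:2]
pc=[*(ctr-(-22.5)*np.array([-np.sin(yaw),np.cos(yaw)])),yaw]; print("rough box",p,"clamp",pc)
for cam,n in((t,"top"),(s,"scene")):
    hsv=cv2.cvtColor(cam.img,cv2.COLOR_BGR2HSV)
    for nm,P,pp in(("box",B,p),("clamp",C,pc)):
        q=np.int32(cam.proj(place(P,pp)).mean(0)); print(n,nm,q)
    im=cam.img.copy()
    for P,pp in((B,p),(C,pc)):
        cam_m=np.zeros(hsv.shape[:2],np.uint8); q=cam.proj(place(P,pp)); cv2.fillConvexPoly(cam_m,cv2.convexHull(np.int32(q)),1)
        big=cv2.dilate(cam_m,np.ones((25,25)))-cv2.dilate(cam_m,np.ones((7,7)))
        print(" in hsv pct",np.percentile(hsv[cam_m>0],[5,50,95],axis=0).tolist()," out",np.percentile(hsv[big>0],[5,50,95],axis=0).tolist())
E
python3 a.py
```

```text
[[490.  365.3  75. ]
 [510.2 323.8  75. ]
 [466.8 302.5  75. ]
 [449.1 344.3  75. ]]
[[467.9 307.5  75. ]
 [450.7 348.7  75. ]
 [493.3 366.7  75. ]
 [509.4 325.2  75. ]] [480.3 337.   75. ]
[[ 537.5  201.3   22. ]
 [ 580.9 -170.3   22. ]
 [ 467.6 -184.8   22. ]
 [ 427.5  188.5   22. ]]
rough box [np.float64(479.0321735646125), np.float64(333.9606062925023), np.float64(0.45192395660702145)] clamp [np.float64(500.86092573365283), np.float64(31.015010890807947), np.float64(0.11178493362492083)]
top box [195 243]
top clamp [315 234]
 in hsv pct [[15.0, 38.1, 47.0], [17.0, 125.0, 72.0], [25.0, 135.0, 137.89999999999998]]  out [[21.0, 12.0, 68.75], [77.0, 17.0, 145.0], [101.0, 52.25, 149.0]]
 in hsv pct [[15.0, 11.0, 17.0], [21.0, 102.0, 133.0], [120.0, 118.0, 141.0]]  out [[45.0, 11.0, 145.0], [83.0, 14.0, 146.0], [101.0, 25.0, 149.0]]
scene box [422 270]
scene clamp [345 204]
 in hsv pct [[13.0, 11.05, 64.0], [16.0, 86.0, 83.0], [37.899999999999864, 104.0, 139.94999999999993]]  out [[21.0, 5.0, 98.0], [48.0, 11.0, 142.0], [75.0, 44.0, 146.0]]
 in hsv pct [[15.0, 14.0, 42.0], [20.0, 82.0, 114.0], [42.0, 101.0, 139.0]]  out [[35.0, 5.0, 140.0], [47.0, 11.0, 144.0], [68.0, 29.0, 147.0]]
```

```bash
cat > b.py <<'E'
from fit import *
t=Cam("top"); s=Cam("scene")
B=boxpts(-25,25,-25,25,0,75); C=boxpts(-55,55,-210,165,0,22)
pb=[479.5,335.5,.42]; pc=[500.9,31,.11]
def masks(P,p,dark):
    out=[]
    for c,th in((t,60),(s,48)):
        h=cv2.cvtColor(c.img,cv2.COLOR_BGR2HSV); m=((h[...,1]>th)&(h[...,0]<33))
        n=np.zeros(m.shape,np.uint8); cv2.fillConvexPoly(n,cv2.convexHull(np.int32(c.proj(place(P,p)))),1)
        m&=cv2.dilate(n,np.ones((9,9)))>0
        m=m.astype(np.uint8)
        if dark: m[:]=cv2.morphologyEx(m|(cv2.erode(n,np.ones((7,7)))),cv2.MORPH_CLOSE,np.ones((3,3)))
        out.append(m)
    return out
for nm,P,p,d in(("box",B,pb,0),("clamp",C,pc,1)):
    m=masks(P,p,d)
    for i in((0,),(1,),(0,1)): print(nm,i,*sil([[t,s][j] for j in i],[m[j] for j in i],P,p))
E
python3 b.py
```

```text
box (0,) [4.79418436e+02 3.34904414e+02 4.43071524e-01] 42.546875
box (1,) [4.81112824e+02 3.36153344e+02 4.77039395e-01] 44.654296875
box (0, 1) [4.79811831e+02 3.35360979e+02 4.71891802e-01] 93.623046875
clamp (0,) [5.01895311e+02 3.27090085e+01 1.14766275e-01] 130.181640625
clamp (1,) [5.02616099e+02 3.49687404e+01 1.17574911e-01] 278.009765625
clamp (0, 1) [5.01986498e+02 3.30905685e+01 1.13717539e-01] 423.44921875
```

```bash
cat > c.py <<'E'
from fit import *
t=Cam("top"); s=Cam("scene"); pb=[480,335.4,.455]; pc=[502,33.5,.115]
c_,s_=np.cos(pc[2]),np.sin(pc[2]); w=t.plane([[298.9,232.5]],86)[0][:2]-pc[:2]; jy=-s_*w[0]+c_*w[1]; print("jaw face y",jy)
L=[(boxpts(-25,25,-25,25,0,75),pb,(0,0,255)),(boxpts(-55,55,-210,165,0,22),pc,(255,0,0)),(boxpts(-25,25,130,145,30,88),pc,(0,255,255)),(boxpts(-23,23,jy-14,jy,30,86),pc,(255,255,0)),
 (boxpts(-13,13,-70,-58,139,151),pc,(0,0,255)),(boxpts(-13,13,-108,-96,91,159),pc,(0,255,0)),(boxpts(-24,24,-144,-52,30,91),pc,(255,0,255))]
def draw(cam,x,y,w,h,k):
    im=cam.crop(x,y,w,h,k)
    im=cv2.convertScaleAbs(im,alpha=1.6)
    for P,p,col in L:
        q=np.int32(((cam.proj(place(P,p))-[x,y])+.5)*k-.5)
        for a,b in[(0,1),(1,2),(2,3),(3,0),(4,5),(5,6),(6,7),(7,4),(0,4),(1,5),(2,6),(3,7)]: cv2.line(im,tuple(map(int,q[a])),tuple(map(int,q[b])),col,1)
    return im
a=draw(t,170,195,225,75,3.5); b=draw(s,280,140,180,155,2.2); b2=cv2.copyMakeBorder(b,0,0,0,a.shape[1]-b.shape[1],cv2.BORDER_CONSTANT)
sb=draw(s,405,248,40,45,8); b2[:min(341,sb.shape[0]),400:720]=sb[:341]
cv2.imwrite("pics/ov.png",np.vstack([a,b2]))
E
python3 c.py
```

```text
jaw face y 19.265420903777112
```

View pics/ov.png

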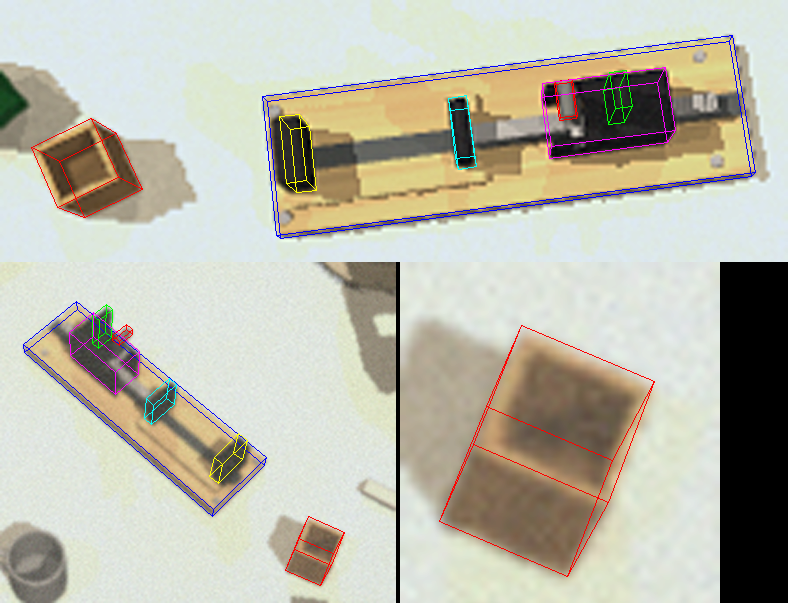

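The wireframes match both views within about 1 px: the box, board, anvil, jaw, roll and grip all line up. The jaw face is at clamp y≈19, so travel is about 14 mm. Now I'll compute the moves.

```bash
cat > go.py <<'E'
from h import *
import sys
PC=np.array([502,33.5,.115])
def clampw(x,y): c,s=np.cos(PC[2]),np.sin(PC[2]); return PC[0]+c*x-s*y, PC[1]+s*x+c*y
def go(x,y,z,yaw):
    s=sense(); M=q2R(s["ee_rot"]); d=M.T@(np.array([x,y,z])-s["eef_pos"]); cy=np.arctan2(M[1,0],M[0,0])
    e=(yaw-cy+np.pi)%(2*np.pi)-np.pi
    print("t",round(s["time_s"],2),"pos",s["eef_pos"].round(1),"yaw",cy.round(3),"tilt",M[2].round(3),"F",s["force"].round(1),"w",round(s["grip_width"]*85,1),"-> d",d.round(1),"roll",round(-np.degrees(e)/6,2))
E
python3 -c "
from go import *
go(480,335.4,140,2.026)"
```

```text
t 0.5 pos [181.4 492.7 239.3] yaw 1.218 tilt [-0. -0. -1.] F [-0.8  0.2  0.3] w 84.8 -> d [-44.4 334.5  99.3] roll -7.72
```

Call:
move_arm:
  rows:
    - [[-7,55,16,-1.3,1],[-14,110,33,-2.6,1],[-22,165,50,-3.9,1],[-30,220,66,-5.2,1],[-37,275,83,-6.5,1],[-44,334.5,99,-7.7,1],[-44,334.5,99,-7.7,1],[-44,334.5,99,-7.7,1],[-44,334.5,99,-7.7,1]]

```text
time_s: 1.62
eef_pos: [479.2, 336.7, 140.8]
ee_rot: [0.0, 0.53, 0.848, 0.0]
force: [-0.7, -0.1, -0.1]
grip_width: 0.998
```

```bash
python3 -c "
from go import *
go(480,335.4,38,2.026)
c=Cam('scene'); t=Cam('top')
cv2.imwrite('pics/hov.png',np.hstack([c.crop(370,190,110,120,3.5),t.crop(140,180,110,120,3.5)]))"
```

```text
t 1.62 pos [479.2 336.7 140.8] yaw 2.025 tilt [ 0.     0.001 -1.   ] F [-0.7 -0.1 -0.1] w 84.9 -> d [-1.500e+00  1.000e-01  1.028e+02] roll -0.01
```

View pics/hov.png

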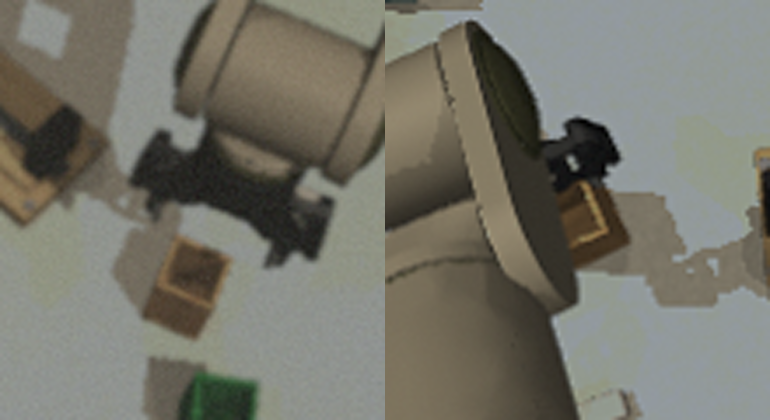

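The scene crop shows the gripper above the box at crop (190,280), with its jaw axis square to the box's sides and the green box clear at (220,400). Next: descend and grip.

Call:
move_arm:
  rows:
    - [[-1.5,0,50,0,1],[-1.5,0,90,0,1],[-1.5,0,102,0,1],[-1.5,0,102,0,1],[-1.5,0,102,0,-1],[-1.5,0,102,0,-1],[-1.5,0,102,0,-1],[-1.5,0,102,0,-1],[-1.5,0,102,0,-1],[-1.5,0,102,0,-1]]
  squeeze: 30

```text
time_s: 2.98
eef_pos: [480.7, 335.6, 40.2]
ee_rot: [0.001, 0.529, 0.848, 0.001]
force: [-1.0, -0.2, 6.2]
grip_width: 0.581
```

```bash
python3 -c "
from go import *
go(480,335.4,130,2.026)"
```

```text
t 2.98 pos [480.7 335.6  40.2] yaw 2.026 tilt [-0.     0.003 -1.   ] F [-1.  -0.2  6.2] w 49.4 -> d [  0.1  -0.5 -89.8] roll -0.0
```

Call:
move_arm:
  rows:
    - [[0,0,-40,0,-1],[0,0,-90,0,-1],[0,0,-120,0,-1],[0,0,-120,0,-1],[0,0,-120,0,-1]]

```text
time_s: 3.6
eef_pos: [479.8, 335.2, 158.6]
ee_rot: [0.0, 0.53, 0.848, 0.0]
force: [-0.2, -1.0, -1.6]
grip_width: 0.588
```

```bash
python3 -c "
from go import *
go(*clampw(0,96),160,.115)"
```

```text
t 3.6 pos [479.8 335.2 158.6] yaw 2.026 tilt [ 0.  0. -1.] F [-0.2 -1.  -1.6] w 49.9 -> d [-190.2  -80.5   -1.4] roll 18.24
```

Call:
move_arm:
  rows:
    - [[-19,-8,-1,1.7,-1],[-38,-16,-1,3.4,-1],[-57,-24,-1,5.1,-1],[-76,-32,-1,6.8,-1],[-95,-40,-1,8.5,-1],[-114,-48,-1,10.2,-1],[-133,-56,-1,11.9,-1],[-152,-64,-1,13.6,-1],[-171,-72,-1,15.3,-1],[-190,-80.5,-1,17.0,-1],[-190,-80.5,-1,18.24,-1],[-190,-80.5,-1,18.24,-1]]

```text
time_s: 5.1
eef_pos: [490.3, 128.9, 158.2]
ee_rot: [-0.0, 0.998, 0.058, -0.001]
force: [0.2, 1.4, -0.8]
grip_width: 0.583
```

```bash
python3 -c "
from go import *
go(*clampw(0,96),71,.115)
c=Cam('scene'); t=Cam('top')
cv2.imwrite('pics/hov2.png',np.hstack([c.crop(330,150,110,120,3.5),t.crop(230,180,110,120,3.5)]))"
```

```text
t 5.1 pos [490.3 128.9 158.2] yaw 0.116 tilt [-0.002 -0.    -1.   ] F [ 0.2  1.4 -0.8] w 49.5 -> d [ 0.8  0.2 87.2] roll 0.01
```

View pics/hov2.png

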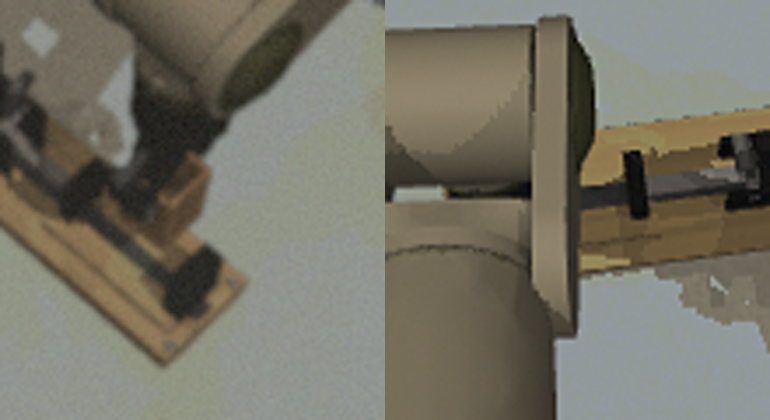

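The scene crop shows the box held upright between the two jaws, over the bed at crop (180,195). Next: descend.

Call:
move_arm:
  rows:
    - [[0.8,0,30,0,-1],[0.8,0,60,0,-1],[0.8,0,80,0,-1],[0.8,0,84,0,-1],[0.8,0,85,0,-1],[0.8,0,85,0,-1]]

```text
time_s: 5.95
eef_pos: [491.6, 129.4, 74.4]
ee_rot: [-0.0, 0.998, 0.059, -0.0]
force: [0.2, 0.5, -2.5]
grip_width: 0.583
```

```bash
python3 -c "
from go import *
go(*clampw(0,96),70,.115)"
```

```text
t 5.95 pos [491.6 129.4  74.4] yaw 0.119 tilt [ 0. -0. -1.] F [ 0.2  0.5 -2.5] w 49.6 -> d [-0.6  0.5  4.4] roll 0.04
```

Call:
move_arm:
  rows:
    - [[0,0,2,0,-1],[0,0,3.5,0,-1],[0,0,4.5,0,-1],[0,0,4.5,0,-1]]

```text
time_s: 6.45
eef_pos: [491.6, 129.4, 70.2]
ee_rot: [-0.0, 0.998, 0.059, 0.0]
force: [-0.3, -0.0, 3.4]
grip_width: 0.58
```

Call:
move_arm:
  rows:
    - [[0,0,0.5,0,-0.1],[0,0,0.5,0,0.3],[0,0,0,0,0.7],[0,0,0,0,1],[0,0,0,0,1],[0,0,-30,0,1],[0,0,-80,0,1],[0,0,-130,0,1],[0,0,-150,0,1],[0,0,-150,0,1]]

```text
time_s: 7.7
eef_pos: [492.1, 129.4, 221.2]
ee_rot: [-0.0, 0.998, 0.06, 0.001]
force: [-0.1, -0.1, -0.6]
grip_width: 0.998
```

```bash
python3 -c "
from go import *
go(*clampw(0,-93),225,.115-np.pi/2)"
```

```text
t 7.7 pos [492.1 129.4 221.2] yaw 0.119 tilt [ 0.003  0.    -1.   ] F [-0.1 -0.1 -0.6] w 84.8 -> d [ -1.9 189.4  -3.8] roll 15.04
```

Call:
move_arm:
  rows:
    - [[0,21,-4,1.7,1],[0,42,-4,3.4,1],[0,63,-4,5.1,1],[-1,84,-4,6.8,1],[-1,105,-4,8.5,1],[-1,126,-4,10.2,1],[-1,147,-4,11.9,1],[-2,168,-4,13.6,1],[-2,189,-4,15.04,1],[-2,189.4,-4,15.04,1],[-2,189.4,-4,15.04,1]]

```text
time_s: 9.07
eef_pos: [512.2, -58.2, 224.4]
ee_rot: [-0.001, 0.747, -0.664, 0.0]
force: [-0.1, 0.6, 0.5]
grip_width: 0.998
```

```bash
cat > look.py <<'E'
from fit import *
from go import clampw,PC
def look(name,by,pics=True,jy=None,byaw=.115,bx=0):
    s=Cam("scene");t=Cam("top")
    x,y=clampw(bx,by); L=[(boxpts(-25,25,-25,25,0,75),[x,y,byaw,30],(0,0,255))]
    def draw(cam,x,y,w,h,k):
        im=cv2.convertScaleAbs(cam.crop(x,y,w,h,k),alpha=1.6)
        for P,p,col in L:
            q=np.int32(((cam.proj(place(P,p))-[x,y])+.5)*k-.5)
            for a,b in[(0,1),(1,2),(2,3),(3,0),(4,5),(5,6),(6,7),(7,4),(0,4),(1,5),(2,6),(3,7)]: cv2.line(im,tuple(map(int,q[a])),tuple(map(int,q[b])),col,1)
        return im
    cv2.imwrite(f"pics/{name}.png",np.hstack([draw(s,290,150,110,110,3.6),draw(t,235,190,110,110,3.6)]))
E
python3 -c "
from look import *; look('placed',96)
from go import *
go(*clampw(0,-93),136,.115-np.pi/2)"
```

```text
t 9.18 pos [512.4 -58.1 224.8] yaw -1.453 tilt [-0.    -0.002 -1.   ] F [-0.4  0.1  0.6] w 84.8 -> d [ 0.9  0.  88.8] roll 0.02
```

View pics/placed.png

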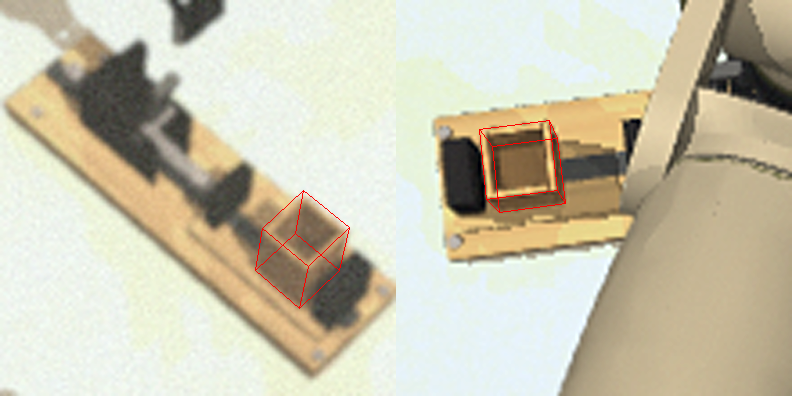

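The box stands upright on the bed, inside the predicted wireframe at crop (520,165), with a gap to the anvil. The gripper is clear of it. Next I'll lower the fingers over the trigger.

Call:
move_arm:
  rows:
    - [[1,0,30,0,1],[1,0,65,0,1],[1,0,90,0,1],[1,0,97,0,1],[1,0,97,0,1]]
  squeeze: 20

```text
time_s: 9.8
eef_pos: [512.9, -58.8, 128.2]
ee_rot: [-0.001, 0.748, -0.664, 0.001]
force: [-0.0, 0.3, 0.7]
grip_width: 1.0
```

```bash
python3 -c "
from go import *
go(*clampw(0,-93),128,.115-np.pi/2)"
```

```text
t 9.8 pos [512.9 -58.8 128.2] yaw -1.453 tilt [-0.    -0.003 -1.   ] F [-0.   0.3  0.7] w 85.0 -> d [0.1 0.2 0.2] roll 0.03
```

Call:
move_arm:
  rows:
    - [[0,0,0,0,0.6],[0,0,0,0,0.3],[0,0,0,0,0.1],[0,0,0,0,-0.1],[0,0,0,0,-0.2],[0,0,0,0,-0.28],[0,0,0,0,-0.28],[0,0,0,0,-0.28]]

```text
time_s: 10.8
eef_pos: [513.5, -58.0, 129.9]
ee_rot: [-0.002, 0.748, -0.664, 0.001]
force: [-2.3, 5.5, 8.1]
grip_width: 0.36
```

```bash
python3 -c "
from go import *
go(*clampw(0,-93),128,.115-np.pi/2)
c=Cam('scene'); cv2.imwrite('pics/sq1.png',cv2.convertScaleAbs(c.crop(290,135,100,90,6),alpha=1.5))"
```

```text
t 10.8 pos [513.5 -58.  129.9] yaw -1.453 tilt [-0.001 -0.005 -1.   ] F [-2.3  5.5  8.1] w 30.6 -> d [0.8 0.9 1.9] roll 0.03
```

View pics/sq1.png

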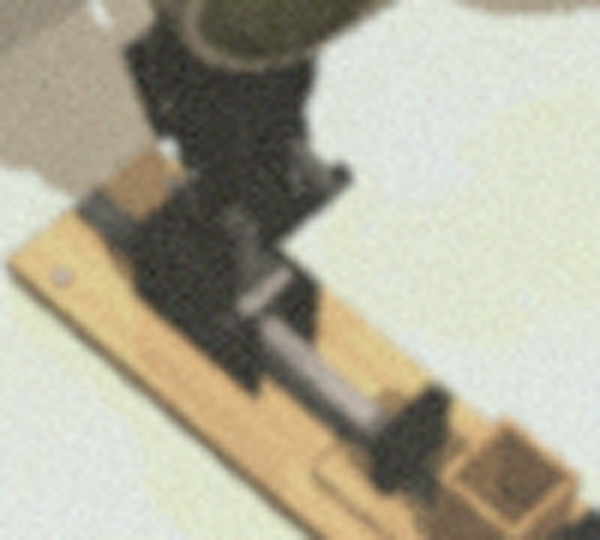

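The fingers straddle the roll and grip, and the trigger is nearly fully squeezed. The moving jaw's top corner is at crop (447,395), so it is closer to the box. I'll convert that corner to jaw travel.

```bash
cat > jaw.py <<'E'
from fit import *
from go import PC
def jawfit(cam=None):
    """match the projected silhouette of the dark moving jaw in the scene view, over y"""
    s=cam or Cam("scene"); g=cv2.cvtColor(s.img,cv2.COLOR_BGR2GRAY); k=4
    g=cv2.resize(g.astype(np.float32),None,fx=k,fy=k); best=[]
    for y in np.arange(5,100,1.):
        q=(s.proj(place(boxpts(-23,23,y-14,y,34,86),PC))+.5)*k-.5; m=np.zeros(g.shape,np.uint8)
        cv2.fillConvexPoly(m,cv2.convexHull(np.int32(np.round(q))),1)
        r=cv2.dilate(m,np.ones((17,17)))-m; best.append((g[r>0].mean()-g[m>0].mean(),y))
    best.sort(reverse=True); return best[:3]
E
python3 -c "
from jaw import *
s=Cam('scene'); w=s.plane([[364.2,201]],86)[0][:2]-PC[:2]; a=PC[2]
print(w@[np.cos(a),np.sin(a)],w@[-np.sin(a),np.cos(a)])
print(jawfit(s))"
```

```text
-17.499109002598637 40.95778846128975
[(np.float32(46.351234), np.float64(41.0)), (np.float32(46.290535), np.float64(42.0)), (np.float32(45.72149), np.float64(43.0))]
```

Call:
move_arm:
  rows:
    - [[0.5,0.5,1,0,0.2],[0.5,0.5,1,0,0.9],[0.5,0.5,1,0,1],[0.5,0.5,1,0,1],[0.5,0.5,1,0,1],[0.5,0.5,1,0,1]]

```text
time_s: 11.65
eef_pos: [513.0, -58.6, 128.9]
ee_rot: [-0.002, 0.748, -0.664, 0.001]
force: [-0.1, -1.0, -0.7]
grip_width: 0.999
```

```bash
python3 -c "
from go import *
go(*clampw(0,-93),127,.115-np.pi/2)
from jaw import *
print(jawfit())"
```

```text
t 11.65 pos [513.  -58.6 128.9] yaw -1.452 tilt [-0.001 -0.005 -1.   ] F [-0.1 -1.  -0.7] w 84.9 -> d [0.3 0.4 1.9] roll 0.03
[(np.float32(46.328114), np.float64(39.0)), (np.float32(46.12526), np.float64(40.0)), (np.float32(45.956203), np.float64(38.0))]
```

Jaw face is now at about 39–41 mm. Second squeeze.

Call:
move_arm:
  rows:
    - [[0.3,0.4,2,0,0.6],[0.3,0.4,2,0,0.3],[0.3,0.4,2,0,0.1],[0.3,0.4,2,0,-0.1],[0.3,0.4,2,0,-0.2],[0.3,0.4,2,0,-0.28],[0.3,0.4,2,0,-0.3],[0.3,0.4,2,0,-0.3]]

```text
time_s: 12.7
eef_pos: [512.7, -58.0, 127.7]
ee_rot: [-0.003, 0.747, -0.664, 0.001]
force: [-2.3, 4.9, 9.3]
grip_width: 0.365
```

Call:
move_arm:
  rows:
    - [[0.5,0.5,1,0,0.2],[0.5,0.5,1,0,0.9],[0.5,0.5,1,0,1],[0.5,0.5,1,0,1],[0.5,0.5,1,0,1],[0.5,0.5,1,0,1]]

```text
time_s: 13.45
eef_pos: [512.3, -58.6, 126.6]
ee_rot: [-0.003, 0.748, -0.664, 0.001]
force: [0.8, 0.3, 1.1]
grip_width: 0.999
```

```bash
python3 -c "
from go import *
go(*clampw(0,-93),127,.115-np.pi/2)
from jaw import *
print(jawfit())"
```

```text
t 13.45 pos [512.3 -58.6 126.6] yaw -1.453 tilt [-0.003 -0.006 -1.   ] F [0.8 0.3 1.1] w 84.9 -> d [ 0.3 -0.4 -0.4] roll 0.03
[(np.float32(42.70253), np.float64(54.0)), (np.float32(42.240246), np.float64(55.0)), (np.float32(42.200226), np.float64(53.0))]
```

Call:
move_arm:
  rows:
    - [[0.3,0,0,0,0.6],[0.3,0,0,0,0.3],[0.3,0,0,0,0.1],[0.3,0,0,0,0.0],[0.3,0,0,0,-0.1],[0.3,0,0,0,-0.2],[0.3,0,0,0,-0.28],[0.3,0,0,0,-0.3],[0.3,0,0,0,-0.3]]

```text
time_s: 14.62
eef_pos: [512.5, -58.0, 127.5]
ee_rot: [-0.004, 0.747, -0.664, 0.001]
force: [-1.9, 3.8, 9.3]
grip_width: 0.36
```

```bash
python3 -c "
from look import *; look('sq3',105)
from go import *
go(*clampw(0,-93),127,.115-np.pi/2)
from jaw import *
print(jawfit())"
```

```text
t 14.72 pos [512.5 -58.1 127.5] yaw -1.453 tilt [-0.005 -0.007 -1.   ] F [-3.3  4.3  9.7] w 30.5 -> d [ 0.8 -0.1  0.5] roll 0.02
[(np.float32(24.760292), np.float64(69.0)), (np.float32(24.759819), np.float64(68.0)), (np.float32(24.54187), np.float64(70.0))]
```

View pics/sq3.png

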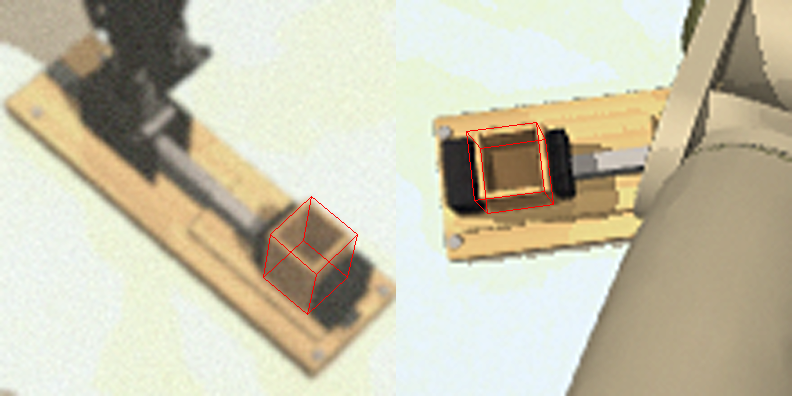

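The box is upright and square between the jaws at top crop (512,168), with a small gap left to the anvil. I'll release, then shift 10 mm toward the roll so both fingers bear evenly in the last squeeze.

Call:
move_arm:
  rows:
    - [[0.8,0,0,0,0.2],[0.8,0,0,0,0.9],[0.8,0,0,0,1],[0.8,0,0,0,1],[0.8,0,0,0,1],[-5,0,0,0,1],[-9.2,0,0,0,1],[-9.2,0,0,0,0.6],[-9.2,0,0,0,0.35],[-9.2,0,0,0,0.35],[-9.2,0,0,0,0.35]]

```text
time_s: 16.15
eef_pos: [511.4, -49.0, 127.6]
ee_rot: [-0.004, 0.747, -0.664, 0.001]
force: [-0.5, 0.0, -0.1]
grip_width: 0.677
```

```bash
python3 -c "
from go import *
go(*clampw(0,-83),127,.115-np.pi/2)"
```

```text
t 16.15 pos [511.4 -49.  127.6] yaw -1.454 tilt [-0.004 -0.007 -1.   ] F [-0.5  0.  -0.1] w 57.5 -> d [-0.  -0.1  0.6] roll 0.02
```

Call:
move_arm:
  rows:
    - [[0,0,0.5,0,0.22],[0,0,0.5,0,0.18],[0.7,0,0.5,0,0.14],[1.5,0,0.5,0,0.1],[1.5,0,0.5,0,0.1]]

```text
time_s: 16.77
eef_pos: [511.6, -50.1, 127.5]
ee_rot: [-0.004, 0.747, -0.664, 0.0]
force: [-2.9, 4.1, 6.1]
grip_width: 0.549
```

```bash
python3 -c "
from go import *
go(*clampw(0,-83),127,.115-np.pi/2)"
```

```text
t 16.77 pos [511.6 -50.1 127.5] yaw -1.454 tilt [-0.005 -0.007 -1.   ] F [-2.9  4.1  6.1] w 46.6 -> d [-1.2 -0.1  0.5] roll 0.02
```

Call:
move_arm:
  rows:
    - [[0.8,0,0,0,0.06],[1.6,0,0,0,0.02],[2.4,0,0,0,-0.02],[2.4,0,0,0,-0.02]]

```text
time_s: 17.27
eef_pos: [511.8, -51.9, 128.2]
ee_rot: [-0.005, 0.747, -0.664, 0.0]
force: [-4.4, 6.4, 9.5]
grip_width: 0.501
```

```bash
python3 -c "
from go import *
go(*clampw(0,-87),127,.115-np.pi/2)"
```

```text
t 17.27 pos [511.8 -51.9 128.2] yaw -1.454 tilt [-0.006 -0.007 -1.   ] F [-4.4  6.4  9.5] w 42.6 -> d [ 1.  -0.   1.2] roll 0.02
```

Call:
move_arm:
  rows:
    - [[0.7,0,0,0,-0.06],[1.4,0,0,0,-0.1],[2.0,0,0,0,-0.12],[2.0,0,0,0,-0.12]]

```text
time_s: 17.77
eef_pos: [511.8, -52.1, 128.3]
ee_rot: [-0.006, 0.747, -0.664, -0.001]
force: [-1.8, 12.7, 6.3]
grip_width: 0.503
```

```bash
python3 -c "
from go import *
go(*clampw(0,-89),127,.115-np.pi/2)
from jaw import *
print(jawfit())"
```

```text
t 17.77 pos [511.8 -52.1 128.3] yaw -1.453 tilt [-0.01  -0.007 -1.   ] F [-1.8 12.7  6.3] w 42.7 -> d [ 2.9 -0.1  1.3] roll 0.02
[(np.float32(25.112694), np.float64(71.0)), (np.float32(24.828606), np.float64(72.0)), (np.float32(24.670708), np.float64(70.0))]
```

The trigger has stalled at 42.7 mm with the force rising, so the box appears pinched. I'll even out the load and hold with a 20 N grip.

Call:
move_arm:
  rows:
    - [[0.8,0,0,0,-0.2],[0.5,0,0,0,-0.3],[0.5,0,0,0,-0.5],[0.5,0,0,0,-0.5],[0.5,0,0,0,-0.5]]
  squeeze: 20

```text
time_s: 18.45
eef_pos: [511.8, -52.0, 128.3]
ee_rot: [-0.006, 0.747, -0.664, -0.002]
force: [-1.5, 6.0, 3.1]
grip_width: 0.503
```

```bash
python3 -c "
from go import *
go(*clampw(0,-89),127,.115-np.pi/2)
from look import *; look('final',105)
go(*clampw(0,-89),127,.115-np.pi/2)"
```

```text
t 18.45 pos [511.8 -52.  128.3] yaw -1.453 tilt [-0.01  -0.007 -1.   ] F [-1.5  6.   3.1] w 42.8 -> d [ 2.9 -0.1  1.3] roll 0.02
t 18.55 pos [511.8 -52.  128.3] yaw -1.453 tilt [-0.01  -0.007 -1.   ] F [-0.7  4.7  2.9] w 42.9 -> d [ 3.  -0.1  1.3] roll 0.02
```

View pics/final.png

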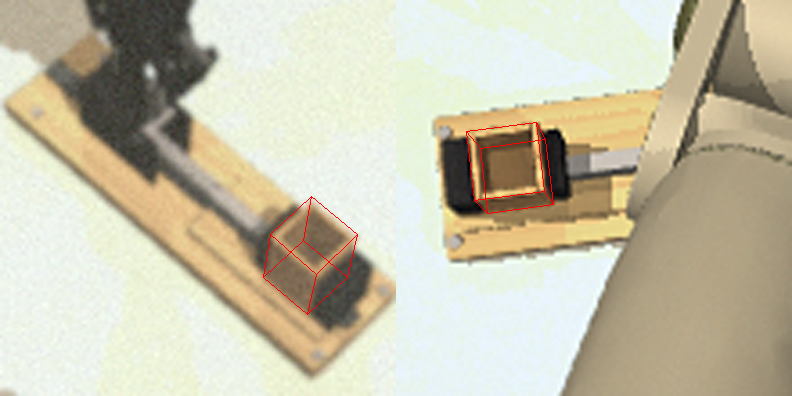

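The box now fills the y=105 wireframe at top crop (508,168), flush with both jaws, upright and square. The net arm force of about 5 N doesn't tell me how hard the roll is pushed. I'll lean slightly onto it so that at least about 12 N is guaranteed, still far below crushing.

Call:
move_arm:
  rows:
    - [[0.8,0,0,0,-0.6],[1.4,0,0,0,-0.8],[1.8,0,0,0,-0.8],[1.8,0,0,0,-0.8],[1.8,0,0,0,-0.8],[1.8,0,0,0,-0.8]]
  squeeze: 20

```text
time_s: 19.3
eef_pos: [511.8, -52.1, 128.3]
ee_rot: [-0.007, 0.747, -0.664, -0.003]
force: [-1.9, 12.7, 4.9]
grip_width: 0.503
```

```bash
python3 -c "
from go import *
for i in range(4):
    go(*clampw(0,-89),127,.115-np.pi/2); Cam('top')
print(sense()['wrist_torque'])"
```

```text
t 19.3 pos [511.8 -52.1 128.3] yaw -1.453 tilt [-0.013 -0.007 -1.   ] F [-1.9 12.7  4.9] w 42.8 -> d [ 2.8 -0.1  1.3] roll 0.03
t 19.35 pos [511.8 -52.1 128.3] yaw -1.453 tilt [-0.013 -0.007 -1.   ] F [-1.4 13.2  4.6] w 42.7 -> d [ 2.9 -0.1  1.3] roll 0.03
t 19.4 pos [511.8 -52.1 128.3] yaw -1.453 tilt [-0.013 -0.007 -1.   ] F [-1.  12.3  6.8] w 42.4 -> d [ 2.9 -0.1  1.3] roll 0.03
t 19.45 pos [511.8 -52.1 128.3] yaw -1.453 tilt [-0.013 -0.007 -1.   ] F [-1.9 12.7  5.1] w 42.6 -> d [ 2.9 -0.1  1.3] roll 0.03
[ 1.3492014   0.13776498 -0.0729249 ]
```

```bash
python3 -c "
from rig import ctrl,sense
print(ctrl.finish_job()); s=sense(); print(s['time_s'],s['force'],s['grip_width'])"
```

```text
the job is handed in; nothing more can be done
None
the job is handed in; nothing more can be done
```

I put the tan pen box on the clamp bed, let go, and pumped the trigger: three full squeezes and a fourth that stopped when the box was pinched. I handed in at about 19.5 s, still squeezing the trigger. No verdict was reported.

**Box:** in the last picture it was upright and square. It matched the predicted outline for a box flat against the fixed jaw, with the moving jaw against its other side.

**Trigger:** it stopped about 43 mm over the backs of roll and grip, short of the 30 mm full squeeze. Commanding the gripper tighter did not move it further.

**Force:** the net push along the clamp held steady at about 12.5 N with a 20 N grip. I could not measure the roll force directly; from those two numbers I estimate 13–33 N. After the 7 N lost, that puts about 6–26 N on the box, below crushing. The upper end of the roll range is above the suggested 25 N.

**A check that disagreed:** my image-based estimate of the moving jaw's position read about 71 mm, where the pinched box implies about 80 mm. I trusted the wireframe match and the trigger stop instead, because that estimate became unreliable once the box filled the space beside the jaw.

**Other things:** I kept the arm away from the rest of the desk but did not measure the bystanders again at the end.

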